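# Find the open mould joint by feel and clamp it on the spacer blade

### The arm

A 6-joint arm with a two-finger parallel gripper is mounted at the origin on the work surface. World frame = base frame: x ahead of the robot, y to its left, z up, the work surface at z = 0. Lengths are in m, angles in rad, forces in N, time in s.
With the tool pointing down it reaches from about 0.35 to 0.775 m from the base axis. Payload 7.3 kg.
Tool frame: the origin (TCP) lies at the very end of the fingers, on their centre line; the grasp point (between the pads) lies 19 mm behind it (robot.tcp_to_grasp is the distance from the TCP to the grasp point, in m); z points along the fingers, y is the direction in which the jaws open and shut (so a half turn about z gives the same grasp; the last joint's range is limited). The gripper opens to 92 mm and grips with 3 to 60 N. Pads are 19 mm wide; open, the fingers measure 130 mm over their backs; the gripper's body (75 mm by 190 mm) begins 47 mm behind the grasp point.
Start: joints at [-1.43, 0.342, 1.524, -0, 1.275, -0.146], TCP at [0.149, -0.504, 0.227] pointing down, gripper open.
Joint ranges: [-2.53, 2.53], [-0.77, 2.02], [0.04, 2.7], [-1, 4.14], [0.28, 2.66], [-3.11, 3.11]. Speed limits (rad/s): [2.57, 2.57, 3.14, 3.14, 3.14, 3.14].

### API

Orientations are given as [roll, pitch, yaw] about the fixed x, y, z axes, in that order (R = Rz(yaw) Ry(pitch) Rx(roll)).
In Python, from cell import robot gives the robot as it stands.
- The arm moves only by the tool arm_command, never from a script. Its argument "motion" is a list that holds one entry, the list of rows, each a list of 7 numbers: the turn, a rotation vector about the tool's x, y, z in units of 90 degrees (1.0 is 90 degrees), then the shift along the tool's x, y, z in units of 30 cm (1.0 is 30 cm), then the opening, from -1 (shut) to 1 (fully open). In form: [[[wx, wy, wz, tx, ty, tz, grip], ...]]. A call has 1 to 8 rows; each row is the pose to reach, as a shift and turn from the pose commanded when the call began, along the tool's axes at that moment; what a row does not reach only later rows make up. A row lasts 1/10 s, in which the tool goes at most 50 mm and 8.59 degrees, less where a joint would pass 70% of its speed; a pose out of reach is approached as far as the arm can. A call with a number of a shift or a turn outside -1 to 1 is refused whole. A call with a gripper value outside its range is refused whole. The fingers move at their own pace and stop on an object; "grip_force" is the grip in N (left out, the last holds). Time passes only in rows, so rows that repeat a pose let the fingers close. It gives the time, the measured TCP pose, the force and the opening at its end, in the units of the state.
- robot.observe(): the state, without advancing time (a new reading comes with each control period).
- robot.read_camera(name): name is "scene" or "top" or "wrist"; returns a dict with "image" (400x640x3 uint8, red, green, blue), "z_map" (400x640 float32, m along the optical axis (not along the pixel's ray), 0 where there is no reading), "fov_y" (degrees; the focal length in pixels is half the picture's height over the tangent of half this angle, whatever the lens; pixels are square), "cx", "cy" (the principal point, pixels), "cam_to_world" (4x4, takes a point from camera to world coordinates). Camera axes: x right, y down, z forward; pixel columns grow to the right and rows downward; lengths in m; the calibration is good to about 2 mm. A picture is of the moment at which its call begins.
- robot.hand_in(): hands the job in, once; it reports no verdict.
The state is a dict: "time": time; "qpos": joint angles; "qvel": joint speeds; "joint_efforts": joint torques, N m; "tool_pos": TCP position; "tool_rot": TCP orientation; "contact_force": force on the tool from outside, world axes, zero at the start; "torque": the same for the moment, N m; "opening": finger opening in m.
Only numpy, scipy, OpenCV 4.12 (cv2) and the standard library are available. Lean on these libraries where they do the work, as an engineer would, in place of code of your own. Each camera call takes 0.05 s, during which the arm holds its last target.

### The job

Take the spacer blade from its wooden rest and feel with it for the one of the three sloping moulds whose joint is open to its full depth: the other two stop the blade part of the way in. Leave the blade in that joint, pushed in until its guard meets the mould, then push that mould's clamp lever fully over and let go. Leave the other two levers back and do not disturb the glassware.

Things in the scene. Friction and masses are not known exactly. Their poses are not given: they have to be found in the camera images.
- stand: Grey steel stand fixed to the table, foot 170 x 270 mm, carrying three look-alike dark steel moulds 80 mm apart, each with a joint (slot) in its sloping top. Origin on the table below the middle mouth; z up, x from the mouths to the levers (to the robot's left within 0.3 rad), y along the row to the near mould. One joint is 64 mm deep, the others close at 18 to 32 mm; which is which is not seen from outside.
- rest: Upright wooden block 60 x 64 mm (foot 100 x 90 mm), 70 mm high, fixed to the table; it only stores the spacer blade, which stands vertically in its slot, guard on the block's top. Origin under its centre; x along the slot.
- blade_handle (a point): Centre of the black handle of the loose spacer blade (0.1 to 0.2 kg). Handle 30 (x) x 14 (y) x 48 (z) mm; under it a guard plate 36 x 28 x 5 mm, whose underside is 29 mm below this point; below that the steel blade, 22 mm wide (x), 5 mm thick (y), 56 mm long, 3 mm thick over its last 4 mm. z points from blade to handle. Same either way round.
- blade_tip (a point): Middle of the blade's free end, 85 mm below the handle's centre along the tool; axes as for the handle.
- mouth_near (a point): Mouth of the joint (slot) in the near (the one at the stand's +y end, nearest the robot) mould, centre of its flat sloping 60 (x) x 64 (y) mm top face, 100 mm above the table. z points out of the slot, 30 degrees from vertical towards the stand's -x; x runs up the slope along the slot, y across it. Slot 28 mm long (x), 8 mm wide (y), its long sides bevelled to 20 mm wide over the top 6 mm, straight in along -z.
- mouth_middle (a point): Mouth of the joint (slot) in the middle mould, centre of its flat sloping 60 (x) x 64 (y) mm top face, 100 mm above the table. z points out of the slot, 30 degrees from vertical towards the stand's -x; x runs up the slope along the slot, y across it. Slot 28 mm long (x), 8 mm wide (y), its long sides bevelled to 20 mm wide over the top 6 mm, straight in along -z.
- mouth_far (a point): Mouth of the joint (slot) in the far (the one at the stand's -y end) mould, centre of its flat sloping 60 (x) x 64 (y) mm top face, 100 mm above the table. z points out of the slot, 30 degrees from vertical towards the stand's -x; x runs up the slope along the slot, y across it. Slot 28 mm long (x), 8 mm wide (y), its long sides bevelled to 20 mm wide over the top 6 mm, straight in along -z.
- lever_near (a joint): Clamp lever behind the near mould, rad: 0 = back (leaning 0.5 rad towards the moulds), 1.0 = fully over (leaning 0.5 rad the other way). Stays where it is left; moves with about 1 N at its knob.
- lever_near_tip (a point): Centre of the black ball knob (26 mm across) on the near lever, 70 mm from the pivot. The pivot is 90 mm from the mouths along the stand's x, 92 mm above the table, and turns about the stand's y; the rod is 10 mm thick. Push the knob towards the stand's +x.
- lever_middle (a joint): Clamp lever behind the middle mould, rad: 0 = back (leaning 0.5 rad towards the moulds), 1.0 = fully over (leaning 0.5 rad the other way). Stays where it is left; moves with about 1 N at its knob.
- lever_middle_tip (a point): Centre of the black ball knob (26 mm across) on the middle lever, 70 mm from the pivot. The pivot is 90 mm from the mouths along the stand's x, 92 mm above the table, and turns about the stand's y; the rod is 10 mm thick. Push the knob towards the stand's +x.
- lever_far (a joint): Clamp lever behind the far mould, rad: 0 = back (leaning 0.5 rad towards the moulds), 1.0 = fully over (leaning 0.5 rad the other way). Stays where it is left; moves with about 1 N at its knob.
- lever_far_tip (a point): Centre of the black ball knob (26 mm across) on the far lever, 70 mm from the pivot. The pivot is 90 mm from the mouths along the stand's x, 92 mm above the table, and turns about the stand's y; the rod is 10 mm thick. Push the knob towards the stand's +x.
- bottle: Square green glass bottle, 70 x 70 x 255 mm; bystander. Origin under its centre.
- apple: Red glass apple, 90 mm across, 72 mm high; bystander. Origin under its centre.
- amber: Amber glass lump, 72 mm across, 52 mm high; bystander. Origin under its centre.
Not all that is in view belongs to the job. What is shaped like the part that bears blade_handle but orange or red is not meant.

How it is judged:
On the way:
1. the blade is fully home in the open joint, all three levers still back (((z of blade_tip in the frame of mouth_near below -0.049 m and y of blade_tip in the frame of mouth_near between -0.01 and 0.01 m and x of blade_tip in the frame of mouth_near between -0.02 and 0.02 m and angle between the z axis of blade_tip and the z axis of mouth_near, either way round below 0.25 rad) or (z of blade_tip in the frame of mouth_middle below -0.049 m and y of blade_tip in the frame of mouth_middle between -0.01 and 0.01 m and x of blade_tip in the frame of mouth_middle between -0.02 and 0.02 m and angle between the z axis of blade_tip and the z axis of mouth_middle, either way round below 0.25 rad) or (z of blade_tip in the frame of mouth_far below -0.049 m and y of blade_tip in the frame of mouth_far between -0.01 and 0.01 m and x of blade_tip in the frame of mouth_far between -0.02 and 0.02 m and angle between the z axis of blade_tip and the z axis of mouth_far, either way round below 0.25 rad)) and value of joint each of lever_near, lever_middle, lever_far below 0.3 rad), for 0.2 s.
At the end, for the whole second after the job is handed in: The blade rests released in the open mould's joint, its tip at least 49 mm deep (56 mm when the guard touches) and in line with the slot within 0.25 rad; that mould's lever is over past 0.8 rad and the other two are below 0.3 rad (((z of blade_tip in the frame of mouth_near below -0.049 m and y of blade_tip in the frame of mouth_near between -0.01 and 0.01 m and x of blade_tip in the frame of mouth_near between -0.02 and 0.02 m and angle between the z axis of blade_tip and the z axis of mouth_near, either way round below 0.25 rad and value of joint lever_near above 0.8 rad and value of joint each of lever_middle, lever_far below 0.3 rad) or (z of blade_tip in the frame of mouth_middle below -0.049 m and y of blade_tip in the frame of mouth_middle between -0.01 and 0.01 m and x of blade_tip in the frame of mouth_middle between -0.02 and 0.02 m and angle between the z axis of blade_tip and the z axis of mouth_middle, either way round below 0.25 rad and value of joint lever_middle above 0.8 rad and value of joint each of lever_near, lever_far below 0.3 rad) or (z of blade_tip in the frame of mouth_far below -0.049 m and y of blade_tip in the frame of mouth_far between -0.01 and 0.01 m and x of blade_tip in the frame of mouth_far between -0.02 and 0.02 m and angle between the z axis of blade_tip and the z axis of mouth_far, either way round below 0.25 rad and value of joint lever_far above 0.8 rad and value of joint each of lever_near, lever_middle below 0.3 rad)) and linear speed of blade below 0.02 m/s).
It fails at once if the bottle is knocked away (more than 30 mm) or over (distance of bottle from where it was at the start of the episode above 0.03 m or angle between bottle's own z axis and vertical above 0.5 rad).
It fails at once if the apple is knocked away (more than 30 mm) or over (distance of apple from where it was at the start of the episode above 0.03 m or angle between apple's own z axis and vertical above 0.5 rad).
It fails at once if the amber is knocked away (more than 30 mm) or over (distance of amber from where it was at the start of the episode above 0.03 m or angle between amber's own z axis and vertical above 0.5 rad).
It also fails if it takes over 56 s, if anything falls off the work surface, if the arm or the gripper's body presses on something with over 40 N, if the wrist force passes 120 N, or if a joint passes its speed limit or range.

## Working session

There is one attempt and no reset: what is moved stays moved. The work goes in short steps, Python scripts to look and compute and a tool call to move; the robot and the scene stay as the last step left them, time stands still between calls to the robot, and variables do not carry over. Pictures are saved under pics/ and viewed, and the job is handed in when it is done.

Besides the shell and the picture viewer there is one more tool, called as a command line: name --argument value ..., lists and objects as JSON in quotes. arm_command: Moves the arm, as the interface text tells. Its arguments: {"type":"object","properties":{"motion":{"type":"array"},"grip_force":{"type":"number"}},"required":["motion"]}

```bash
mkdir -p pics; ls; python3 - <<'E'
from cell import robot
import cv2,numpy as np
for n in("scene","top","wrist"):
    d=robot.read_camera(n)
    cv2.imwrite(f"pics/{n}0.png",d["image"][:,:,::-1])
    np.savez(f"/tmp/{n}0.npz",**d)
    print(n,d["fov_y"],d["cx"],d["cy"],np.round(d["cam_to_world"],3).tolist())
print(robot.observe(),robot.tcp_to_grasp)
E
```

```text
pics
scene 57.43058493995978 318.3943840462423 203.37051331333038 [[-0.63, 0.43, -0.647, 1.307], [0.776, 0.341, -0.53, 0.598], [-0.007, -0.836, -0.549, 0.73], [0.0, 0.0, 0.0, 1.0]]
top 48.96335101651499 314.57040277799456 205.06933557620766 [[-0.012, -0.994, 0.104, 0.477], [-1.0, 0.01, -0.02, 0.022], [0.019, -0.104, -0.994, 1.269], [0.0, 0.0, 0.0, 1.0]]
wrist 65.42861539674276 320.1693758546539 205.8469015633364 [[0.283, -0.919, -0.274, 0.222], [-0.959, -0.272, -0.081, -0.483], [0.0, 0.286, -0.958, 0.383], [0.0, 0.0, 0.0, 1.0]]
{'time': 0.15, 'qpos': array([-1.43001382e+00,  3.42551226e-01,  1.52477181e+00,  9.57808493e-07,
        1.27537813e+00, -1.46006687e-01]), 'qvel': array([ 1.06139669e-03,  8.14442289e-05, -2.09437929e-03, -9.30539773e-04,
        1.96397796e-03, -1.76366657e-03]), 'joint_efforts': array([ 9.18767582e-04, -4.31469691e+01, -2.44353426e+01,  7.17780646e-02,
        5.37951803e-02, -8.08180744e-05]), 'tool_pos': array([ 0.14848646, -0.50326512,  0.22621955]), 'tool_rot': array([-3.14049607e+00, -1.62182584e-04,  2.86788822e-01]), 'contact_force': array([0.15214831, 0.33069353, 0.50410721]), 'torque': array([-0.00080408,  0.04962683,  0.00546381]), 'opening': 0.0919537090145635} 0.0188
```

View pics/scene0.png

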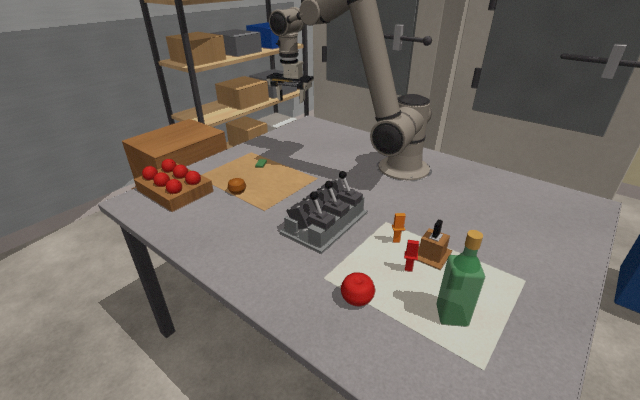

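View pics/top0.png

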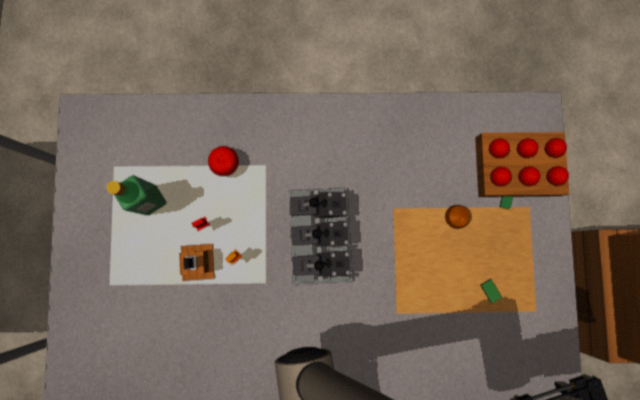

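View pics/wrist0.png

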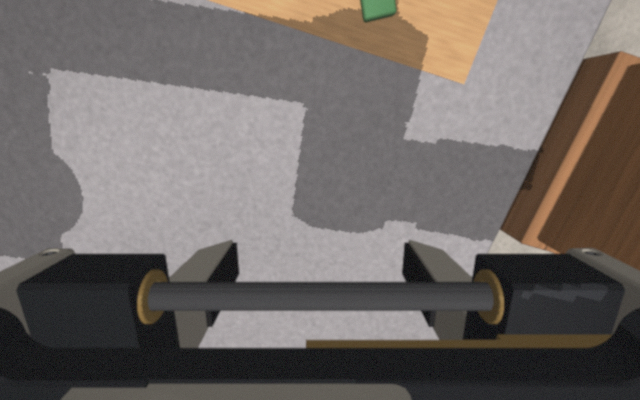

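```bash
cat > h.py <<'E'
import numpy as np,cv2
def cloud(d):
    f=200/np.tan(np.radians(float(d["fov_y"]))/2)
    z=d["z_map"];v,u=np.mgrid[0:400,0:640]
    p=np.stack([(u-d["cx"])/f*z,(v-d["cy"])/f*z,z],-1)
    M=d["cam_to_world"];return p@M[:3,:3].T+M[:3,3]
def proj(d,P):
    f=200/np.tan(np.radians(float(d["fov_y"]))/2)
    M=d["cam_to_world"];q=(np.atleast_2d(P)-M[:3,3])@M[:3,:3]
    return np.c_[q[:,0]/q[:,2]*f+d["cx"],q[:,1]/q[:,2]*f+d["cy"]]
E
python3 - <<'E'
from h import *
S=np.load("/tmp/scene0.npz");T=np.load("/tmp/top0.npz")
a=S["image"][150:330,260:540,::-1];b=T["image"][170:300,170:380,::-1]
cv2.imwrite("pics/sc.png",cv2.resize(a,None,fx=2.8,fy=2.8,interpolation=cv2.INTER_CUBIC))
cv2.imwrite("pics/tc.png",cv2.resize(b,None,fx=3.7,fy=3.7,interpolation=cv2.INTER_CUBIC))
for n,d in(("S",S),("T",T)):
    P=cloud(d);z=P[...,2]
    print(n, np.median(z[(d["z_map"]>0)&(abs(z)<.02)]))
P=cloud(T)
np.set_printoptions(precision=3,suppress=True,linewidth=200)
print((P[240:284:2,176:220:2,2]*1000).astype(int))
print((P[185:290:3,286:360:2,2]*1000).astype(int))
E
```

```text
S -0.0010580888762833363
T 0.0014155102778548034
[[   6    3    0    5    6    4    2    2    5    4    0    0    2    2    1    1    0    2    2    5    3    5]
 [   4    2    0    2   -4    0    2    3    0    0    0    9    3    0    2    2    0    4    2    3    0    1]
 [   3    5    4    4   -1    3    2    0   -1    2    2    4   -1    1    4    6   12    8    5    1    2    8]
 [   3    0    2    6    9    7   11    7    5    4    9    5    7    5    9    9   11   12   12    3   -1    4]
 [  -1    4    3    7    9    8   10    6   11    8    9   11    7    5    8    5   10    9   10    4   -1    6]
 [   3    5    3    6    9   10    6   12   10   13    6   11    6    8   12    9    9   14    7    3    1    0]
 [  -1   -3    3   10    9   72   72   66   68   71   70   72   71   70   52   29   11   14   12    2    3    4]
 [  -1    1   71   69   68   75   72   68   70   66   69   71   72   74   49   28    9    9    8    4    5    0]
 [  -1    0   69   68   72   69   69   69   76   71   71   68   71   71   52   34   11   11    3    6    4   -2]
 [   3    5   68   68  128  122  1
[... 891 characters left out ...]
   70   68   69   71   70    9    7    8   10    9   11    9    7    8    9    5    0    1]
 [   3    6    3   11   12    8   11   10   10    4   13    8   11   12    9    7    9   11 1268    2    0    3]
 [   2    2    1    9    9    0    7   10    7   12    9    9    6    9   10   13    6    8   12    0    1   -1]
 [   0    0    2   15    7    7   10    7    6    5    7    6    0    4    0    5   -2    1    3    1    0    3]
 [   3    3    1    3   -1    2   -1    1    0    2    0    2    2    6    2    4    2    0    0    6    4    4]]
[[ 2  1  0 ...  1  1  6]
 [-5  2 -2 ...  5 -1 -3]
 [ 0  2 12 ...  5 -2  2]
 ...
 [ 0  1 -3 ...  2  1  4]
 [ 0  1 -1 ...  0  1  3]
 [ 0  3 -3 ...  2 -1  4]]
```

View pics/sc.png

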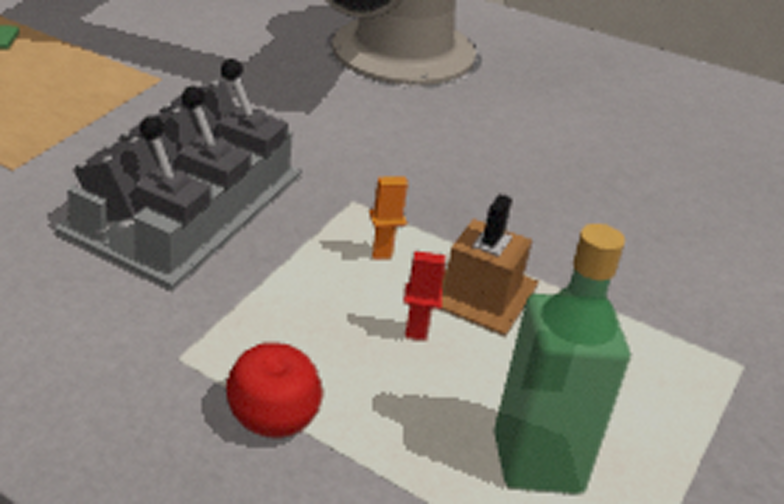

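View pics/tc.png

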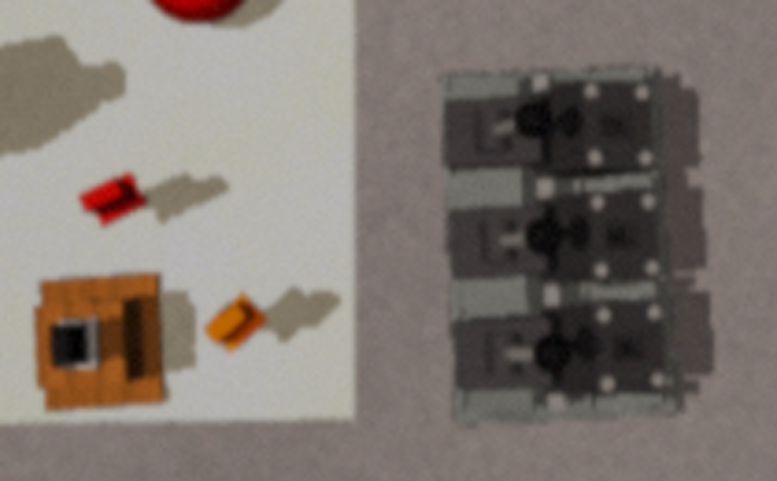

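```bash
cat h.py >/dev/null; python3 - <<'E'
from h import *
np.set_printoptions(precision=4,suppress=True,linewidth=220)
T=np.load("/tmp/top0.npz");S=np.load("/tmp/scene0.npz")
P=cloud(T);Q=cloud(S)
# rest top z 60..80
def box(P,x,y,z): return P[(P[...,0]>x[0])&(P[...,0]<x[1])&(P[...,1]>y[0])&(P[...,1]<y[1])&(P[...,2]>z[0])&(P[...,2]<z[1])]
c=P[262,190];print("rest approx",c)
for n,C in(("T",P),("S",Q)):
    h=box(C,(c[0]-.1,c[0]+.1),(c[1]-.06,c[1]+.06),(.09,.135))
    print(n,"handle",len(h),h.mean(0),h.min(0),h.max(0))
    r=box(C,(c[0]-.1,c[0]+.1),(c[1]-.06,c[1]+.06),(.06,.08))
    R=cv2.minAreaRect((r[:,:2]*1000).astype(np.float32));print(" resttop",len(r),R)
    f=box(C,(c[0]-.1,c[0]+.1),(c[1]-.1,c[1]+.1),(.005,.08))
    R=cv2.minAreaRect((f[:,:2]*1000).astype(np.float32));print(" foot",R)
# stand
s=P[185:290,286:362];sel=s[...,2]
print((sel[::4,::2]*1000).astype(int).tolist().__str__().replace("], [","],\n["))
for n,C in(("T",P),("S",Q)):
    st=box(C,(.35,.75),(-.2,.12),(.006,.2))
    R=cv2.minAreaRect((st[:,:2]*1000).astype(np.float32));print(n,"stand",R)
    k=box(C,(.35,.75),(-.2,.12),(.14,.2));print(len(k))
    if len(k):
        lab=np.array([[q[0],q[1]] for q in k])
        crit=(3,50,1e-5);_,l,cc=cv2.kmeans(k.astype(np.float32),3,None,crit,10,0)
        print(cc,[k[l[:,0]==i].max(0) for i in range(3)])
E
```

```text
rest approx [0.4522 0.3268 0.1032]
T handle 129 [0.4717 0.3262 0.1152] [0.4347 0.3001 0.09  ] [0.5516 0.3398 0.1286]
 resttop 475 ((485.86297607421875, 329.8138427734375), (70.74433898925781, 135.5719451904297), 86.10420227050781)
 foot ((452.12152099609375, 327.0018310546875), (198.4757843017578, 198.61135864257812), 0.5470964908599854)
S handle 99 [0.4614 0.3356 0.1099] [0.4381 0.3207 0.0903] [0.5492 0.3416 0.1236]
 resttop 313 ((482.7344665527344, 335.71380615234375), (126.1750259399414, 64.19345092773438), 3.1614317893981934)
 foot ((484.424072265625, 319.4061279296875), (121.72431182861328, 162.44039916992188), 23.855127334594727)
[[2, 1, 0, -3, -4, -3, 2, 0, 0, 0, -3, 5, 2, 0, 2, 1, 3, 6, 0, 5, 0, 2, 0, 0, 3, 3, -1, -1, -4, 0, 0, 1, 3, 3, 1, 1, 6, 4],
[1, 0, 4, 2, -2, -4, 0, 1, 6, 0, 0, 1, -2, 0, -1, 11, 11, 11, 12, 18, 14, 13, 17, 70, 65, 65, 66, 66, 68, 14, 13, 2, -1, 1, -1, 2, 4, 0],
[0, 0, 11, 67, 67, 71, 71, 71, 71, 67, 73, 71, 15, 10, 53, 50, 14, 13, 101, 100, 114, 114, 114, 108, 103, 101, 103, 90, 94, 88, 10, 0, 0, 1, 0, 1, -3, -4],
[2, -1, 15, 95, 93, 95, 97, 96, 94, 94
[... 3523 characters left out ...]
-3, 1, 0, 0, 0, -2, 0, 0, 0, 0, 2, 4, 4, 0, 1, 2, 2, 0, 0, 3, 2, -3, 3, 5, 0, -1, 0, 5, 2, 0, 2, 0, 1, 0]]
T stand ((549.8887329101562, -39.552276611328125), (318.6236877441406, 399.56768798828125), 89.93606567382812)
249
[[ 0.5201 -0.0037  0.1645]
 [ 0.5992  0.0031  0.1655]
 [ 0.4405 -0.0078  0.1637]] [array([0.5322, 0.0096, 0.173 ]), array([0.6112, 0.0165, 0.1731]), array([0.452 , 0.0054, 0.17  ])]
S stand ((526.954345703125, -15.165679931640625), (272.7983703613281, 171.57778930664062), 2.2002077102661133)
174
[[ 0.6093  0.0091  0.1583]
 [ 0.45   -0.0025  0.1563]
 [ 0.5299  0.0025  0.1564]] [array([0.6192, 0.0173, 0.1679]), array([0.4581, 0.007 , 0.1668]), array([0.5363, 0.0109, 0.1667])]
```

```bash
cat >> h.py <<'E'
from scipy.spatial.transform import Rotation as Ro
def rel(p,z,xdir):
    """units to reach TCP p with tool z along z, tool x near xdir, from present pose"""
    from cell import robot
    s=robot.observe();R0=Ro.from_euler("xyz",s["tool_rot"]).as_matrix()
    z=np.array(z,float);z/=np.linalg.norm(z);x=np.array(xdir,float);x-=z*(x@z);x/=np.linalg.norm(x)
    R1=np.c_[x,np.cross(z,x),z]
    w=Ro.from_matrix(R0.T@R1).as_rotvec()
    t=R0.T@(np.array(p)-s["tool_pos"])
    print("t=%.2f"%s["time"],"w",np.round(w/(np.pi/2),4),"t",np.round(t/.3,4),"| rows",max(np.linalg.norm(t)/.05,np.degrees(np.linalg.norm(w))/8.59))
def pics(name,n):
    from cell import robot
    d=robot.read_camera(name);cv2.imwrite(f"pics/{name}{n}.png",d["image"][:,:,::-1]);np.savez(f"/tmp/{name}{n}.npz",**d);return d
E
python3 - <<'E'
from h import *
rel([.52,-.14,.30],[0,0,-1],[0,1,0])
rel([.53,-.14,.30],[0,0,-1],[0,1,0])
E
```

```text
t=0.15 w [-5.000e-04 -5.000e-04 -8.174e-01] t [ 1.5304 -0.8114 -0.2448] | rows 10.496235858123436
t=0.15 w [-5.000e-04 -5.000e-04 -8.174e-01] t [ 1.5623 -0.802  -0.2448] | rows 10.638753476255147
```

arm_command --motion '[[[0,0,-0.65,1.0,-0.52,-0.24,1],[0,0,-0.65,1.0,-0.52,-0.24,1],[0,0,-0.65,1.0,-0.52,-0.24,1],[0,0,-0.65,1.0,-0.52,-0.24,1],[0,0,-0.65,1.0,-0.52,-0.24,1],[0,0,-0.65,1.0,-0.52,-0.24,1],[0,0,-0.65,1.0,-0.52,-0.24,1],[0,0,-0.65,1.0,-0.52,-0.24,1]]]'

```text
time: 0.95
tool_pos: [0.3954, -0.2657, 0.2999]
tool_rot: [3.139, -0.0, 1.317]
contact_force: [0.3, -1.2, 0.5]
opening: 0.092
```

```bash
python3 - <<'E'
from h import *
rel([.52,-.14,.30],[0,0,-1],[0,1,0])
E
```

```text
t=0.95 w [ 0.0018 -0.     -0.1616] t [0.5097 0.2968 0.0006] | rows 3.538852533290616
```

arm_command --motion '[[[0,0,-0.16,0.51,0.3,0,1],[0,0,-0.16,0.51,0.3,0,1],[0,0,-0.16,0.51,0.3,0,1],[0,0,-0.16,0.51,0.3,0,1],[0,0,-0.16,0.51,0.3,0,1],[0,0,-0.16,0.51,0.3,0,1]]]'

```text
time: 1.55
tool_pos: [0.5184, -0.145, 0.298]
tool_rot: [-3.14, 0.0, 1.559]
contact_force: [0.3, -0.0, -0.0]
opening: 0.092
```

```bash
python3 - <<'E'
from h import *
pics("wrist",1)
E
```

```text
(no output)
```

View pics/wrist1.png

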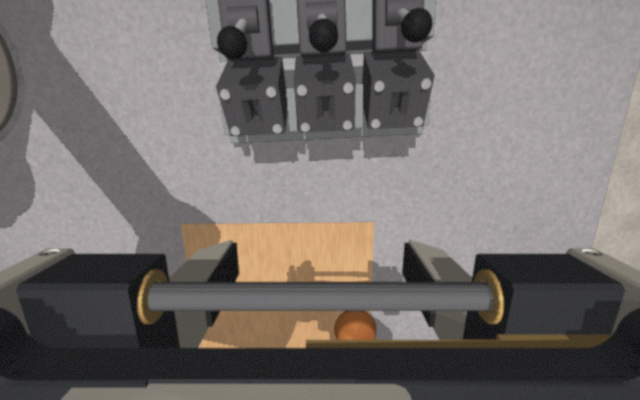

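```bash
cat > fit.py <<'E'
from h import *
from scipy.optimize import least_squares
np.set_printoptions(precision=4,suppress=True,linewidth=200)
def tw(p,L): # stand->world
    c,s=np.cos(p[2]),np.sin(p[2]);R=np.array([[c,-s,0],[s,c,0],[0,0,1]])
    return np.asarray(L)@R.T+[p[0],p[1],p[3]]
def ts(p,W):
    c,s=np.cos(p[2]),np.sin(p[2]);R=np.array([[c,-s,0],[s,c,0],[0,0,1]])
    return (W-[p[0],p[1],p[3]])@R
kn=np.array([[90-70*np.sin(.5),80*k,92+70*np.cos(.5)] for k in(-1,0,1)])/1000
def fit(d,p0):
    P=cloud(d);P=P[(d["z_map"]>0)]
    p=np.array(p0,float)
    for it in range(6):
        L=ts(p,P)
        ks=[];
        for k in kn:
            m=np.linalg.norm(L-k,axis=1)<.022; m&=L[:,2]>.146
            ks.append(P[m])
        fs=[]
        for j in(-1,0,1):
            q=L-[0,.08*j,.1]; a=q[:,0]*.866+q[:,2]*.5; n=-q[:,0]*.5+q[:,2]*.866
            m=(abs(n)<.006)&(abs(a)<.026)&(abs(q[:,1])<.028)&~((abs(a)<.017)&(abs(q[:,1])<.013))
            fs.append(P[m])
        def f(p):
            r=[np.linalg.norm(ts(p,k_)-k,axis=1)-.013 for k_,k in zip(ks,kn)]
            r+=[ts(p,f_)@[-.5,0,.8660]-.0866 for f_ in fs]
            return np.concatenate(r)*1000
        s=least_squares(f,p,loss="soft_l1",f_scale=2);p=s.x
    print(p,[len(x) for x in ks],[len(x) for x in fs],"rms",np.sqrt(np.mean(s.fun**2)))
    return p
E
python3 - <<'E'
from fit import *
for n in("top0","scene0","wrist1"):
    d=np.load(f"/tmp/{n}.npz");p=fit(d,[.52,-.06,np.pi/2-.07,0])
    print(n,[tw(p,[0,y,.1]) for y in(.08,0,-.08)],np.pi/2-p[2])
    if n=="wrist1":
        im=d["image"][:,:,::-1].copy();im=cv2.resize(im[0:170,190:460],None,fx=2.9,fy=2.9,interpolation=cv2.INTER_CUBIC)
        def dr(L,c):
            q=(proj(d,tw(p,L))-[190,0]+.5)*2.9-.5
            cv2.polylines(im,[np.round(q).astype(int)],True,c,1)
        for j in(-1,0,1):
            for (a,b,c) in((.03,.032,(0,255,0)),(.014,.004,(0,0,255)),(.014,.010,(255,255,0))):
                dr([[s*a*.866,.08*j+t*b,.1+s*a*.5] for s,t in((1,1),(1,-1),(-1,-1),(-1,1))],c)
        for k in kn: dr([k,k+[.003,0,0]],(0,255,255))
        cv2.imwrite("pics/ov1.png",im)
E
```

```text
[ 0.5229 -0.0595  1.6198  0.0031] [81, 81, 84] [243, 249, 244] rms 2.081988902518741
top0 [array([ 0.443 , -0.0634,  0.1031]), array([ 0.5229, -0.0595,  0.1031]), array([ 0.6028, -0.0556,  0.1031])] -0.04900960625453976
[ 0.5277 -0.058   1.633   0.0007] [60, 51, 47] [76, 33, 26] rms 2.051209724241332
scene0 [array([ 0.4478, -0.063 ,  0.1007]), array([ 0.5277, -0.058 ,  0.1007]), array([ 0.6075, -0.053 ,  0.1007])] -0.06220729671606029
[ 0.5249 -0.0602  1.6188  0.0007] [850, 792, 803] [1761, 1678, 1611] rms 1.326195495619123
wrist1 [array([ 0.445 , -0.0641,  0.1007]), array([ 0.5249, -0.0602,  0.1007]), array([ 0.6048, -0.0564,  0.1007])] -0.0480046898443518
```

View pics/ov1.png

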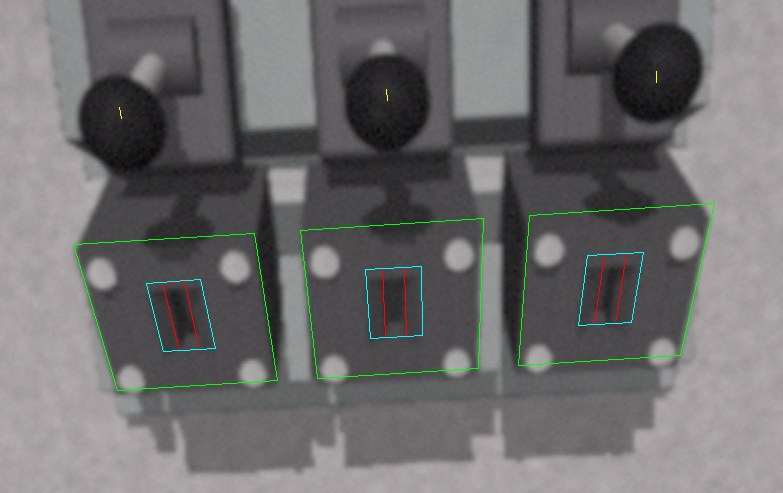

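```bash
python3 - <<'E'
from fit import *
d=np.load("/tmp/wrist1.npz");p=np.array([.5249,-.0602,1.6188,.0007])
P=cloud(d);P=P[d["z_map"]>0];L=ts(p,P)
for j in(-1,0,1):
    m=(abs(L[:,1]-.08*j)<.027)&(L[:,2]>.05)&(L[:,0]<.06)&(L[:,2]<.13);q=L[m]-[0,.08*j,.1]
    a=q[:,0]*.866+q[:,2]*.5;n=-q[:,0]*.5+q[:,2]*.866
    # back face: n<-8, a const
    b=(n<-.008)&(n>-.03)&(a>.02); print(j,"back a",np.median(a[b]),a[b].std(),b.sum(),"face n",np.median(n[(abs(a)<.025)&(n>-.005)]))
    m=(L[:,2]>.09)&(abs(L[:,1]-.08*j)<.045)&(L[:,0]>-.02)&(L[:,0]<.02); e=L[m][:,1]
    print("  y edges",np.percentile(e,[0.5,99.5]))
    m=(abs(L[:,1]-.08*j)<.025)&(L[:,2]>.075); print("  low edge a", np.percentile((L[m][:,0]*.866+(L[m][:,2]-.1)*.5),[.3,1]))
im=d["image"][:,:,::-1];im=cv2.resize(im[50:145,210:440],None,fx=3.4,fy=3.4,interpolation=cv2.INTER_CUBIC);im=cv2.convertScaleAbs(im,alpha=2)
cv2.imwrite("pics/zoom1.png",im)
E
```

```text
-1 back a 0.025887549853023824 0.0003345133910271799 462 face n 0.0003071370168215414
  y edges [-0.1115 -0.0477]
  low edge a [-0.0327 -0.0297]
0 back a 0.026569931254685375 0.0003383002390360823 452 face n -9.664583745932977e-05
  y edges [-0.0313  0.0319]
  low edge a [-0.0308 -0.0254]
1 back a 0.02720376776987375 0.0003310831650302156 445 face n -0.0004670687970079802
  y edges [0.0481 0.112 ]
  low edge a [-0.0296 -0.0231]
```

View pics/zoom1.png

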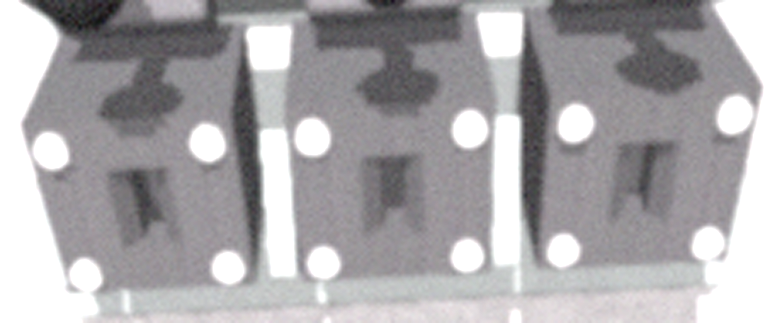

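```bash
cat >> fit.py <<'E'
def rect(d,p,j,fn,s=8):
    # rectified view of face: rows a from +45 (top) to -45 ; cols = y from ... 
    q=[(a,b) for a in(.045,-.045) for b in(.045,-.045)]
    W=tw(p,[[a*.866,.08*j+b,.1+a*.5] for a,b in q]);src=proj(d,W).astype(np.float32)
    dst=np.array([[0,0],[90*s,0],[0,90*s],[90*s,90*s]],np.float32)*1.0
    H=cv2.getPerspectiveTransform(src,dst)
    im=cv2.warpPerspective(d["image"][:,:,::-1],H,(90*s,90*s),flags=cv2.INTER_CUBIC)
    return cv2.convertScaleAbs(im,alpha=2)
E
python3 - <<'E'
from fit import *
d=np.load("/tmp/wrist1.npz");p=np.array([.5249,-.0602,1.6188,.0007])
o=[]
for j in(1,0,-1):
    im=rect(d,p,j,None,3)
    im=cv2.resize(im,(270,270))
    for t in range(0,91,15):
        cv2.line(im,(0,t*3),(6,t*3),(0,255,255),1);cv2.line(im,(t*3,0),(t*3,6),(0,255,255),1)
    for a,b in((30,32),(14,10),(14,4)): cv2.rectangle(im,(135-3*b,135-3*a),(135+3*b,135+3*a),(0,255,0),1)
    o.append(im)
cv2.imwrite("pics/rect1.png",np.hstack(o)[:,:800])
E
```

```text
(no output)
```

View pics/rect1.png

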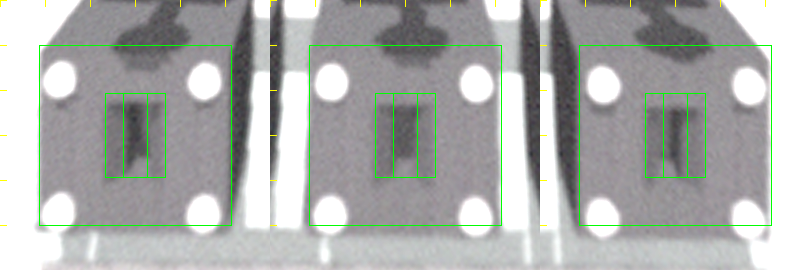

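```bash
python3 - <<'E'
from h import *
rel([.50,.32,.30],[0,0,-1],[-1,0,0])
P=cloud(np.load("/tmp/top0.npz"));P=P.reshape(-1,3)
m=(P[:,2]>.15)&(P[:,1]>.2)&(P[:,2]<.3);print(P[m].min(0),P[m].max(0),np.median(P[m],0))
E
```

```text
t=1.60 w [-7.000e-04 -5.000e-04 -1.008e+00] t [ 1.5509 -0.0799 -0.006 ] | rows 10.561088180079164
[0.58316236 0.42284755 0.15026252] [0.67106454 0.50206996 0.25998445] [0.62341907 0.45557027 0.17973637]
```

arm_command --motion '[[[0,0,-0.75,1.0,-0.05,0,1],[0,0,-0.75,1.0,-0.05,0,1],[0,0,-0.75,1.0,-0.05,0,1],[0,0,-0.75,1.0,-0.05,0,1],[0,0,-0.75,1.0,-0.05,0,1],[0,0,-0.75,1.0,-0.05,0,1],[0,0,-0.75,1.0,-0.05,0,1],[0,0,-0.75,1.0,-0.05,0,1]]]'

```text
time: 2.4
tool_pos: [0.5069, 0.1554, 0.2987]
tool_rot: [-3.141, 0.0, 2.744]
contact_force: [0.7, -0.8, 0.6]
opening: 0.0917
```

```bash
python3 - <<'E'
from h import *
rel([.50,.32,.30],[0,0,-1],[-1,0,0])
E
```

```text
t=2.40 w [-0.0003  0.     -0.2532] t [ 0.2336  0.4968 -0.0046] | rows 3.2940661552323593
```

arm_command --motion '[[[0,0,-0.255,0.235,0.5,0,1],[0,0,-0.255,0.235,0.5,0,1],[0,0,-0.255,0.235,0.5,0,1],[0,0,-0.255,0.235,0.5,0,1],[0,0,-0.255,0.235,0.5,0,1],[0,0,-0.255,0.235,0.5,0,1]]]'

```text
time: 3.0
tool_pos: [0.5019, 0.3193, 0.2986]
tool_rot: [-3.14, -0.0, 3.136]
contact_force: [-0.7, -1.1, -0.8]
opening: 0.0916
```

```bash
python3 - <<'E'
from h import *
pics("wrist",2)
E
```

```text
(no output)
```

View pics/wrist2.png

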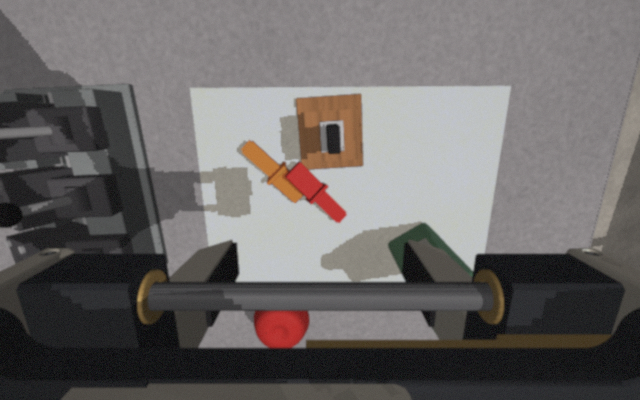

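```bash
python3 - <<'E'
from h import *
pics("scene",2);d=np.load("/tmp/scene2.npz")
cv2.imwrite("pics/sc2.png",cv2.resize(d["image"][100:340,260:560,::-1],None,fx=2.4,fy=2.4))
E
```

```text
(no output)
```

View pics/sc2.png

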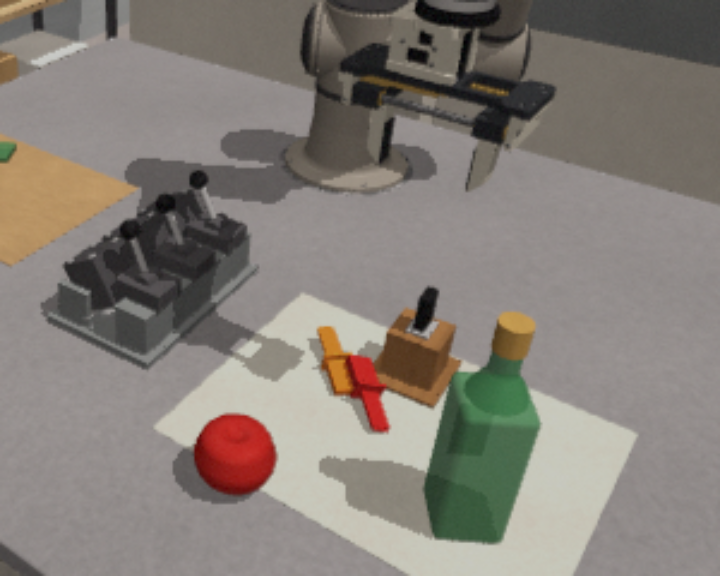

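```bash
python3 - <<'E'
from h import *
np.set_printoptions(precision=4,suppress=True)
d=np.load("/tmp/wrist2.npz");P=cloud(d);g=d["image"].astype(int)
m=np.zeros((400,640),bool);m[80:180,280:380]=1
m&=(P[...,2]>.085)&(P[...,2]<.15);ys,xs=np.nonzero(m);print(xs.min(),xs.max(),ys.min(),ys.max(),m.sum())
q=P[m];print(q.min(0),q.max(0));t=q[q[:,2]>.116]
print("top",len(t),np.median(t[:,2]),cv2.minAreaRect((t[:,:2]*1000).astype(np.float32)),t.mean(0))
b=P[80:180,280:380].reshape(-1,3);b=b[(b[:,2]>.062)&(b[:,2]<.074)]
print("block",cv2.minAreaRect((b[:,:2]*1000).astype(np.float32)))
gd=P[80:180,280:380].reshape(-1,3);gd=gd[(gd[:,2]>.0728)&(gd[:,2]<.079)];print("guard",len(gd),cv2.minAreaRect((gd[:,:2]*1000).astype(np.float32)))
im=cv2.resize(d["image"][85:180,285:375,::-1],None,fx=6,fy=6,interpolation=cv2.INTER_CUBIC);cv2.imwrite("pics/rest2.png",im)
E
```

```text
326 340 123 153 404
[0.4356 0.3244 0.0854] [0.4656 0.339  0.1239]
top 379 0.1217951772467189 ((450.6751403808594, 332.07244873046875), (29.98033905029297, 13.776069641113281), 0.7418017387390137) [0.4506 0.3321 0.1217]
block ((450.84222412109375, 332.1387023925781), (59.9813117980957, 64.10530090332031), 3.436112642288208)
guard 301 ((450.6302185058594, 332.04669189453125), (35.62991714477539, 27.74591064453125), 3.4124536514282227)
```

View pics/rest2.png

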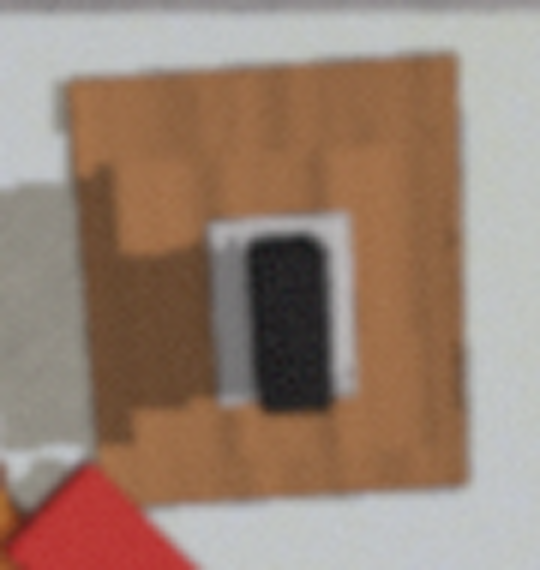

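```bash
python3 - <<'E'
from h import *
c=np.radians(3.4)
rel([.4507,.3321,.17],[0,0,-1],[-np.cos(c),-np.sin(c),0])
E
```

```text
t=3.10 w [-0.0004  0.0001 -0.0422] t [0.1716 0.0428 0.4295] | rows 2.7872641063527013
```

arm_command --motion '[[[0,0,-0.042,0.1716,0.0428,0.43,1],[0,0,-0.042,0.1716,0.0428,0.43,1],[0,0,-0.042,0.1716,0.0428,0.43,1],[0,0,-0.042,0.1716,0.0428,0.43,1],[0,0,-0.042,0.1716,0.0428,0.43,1],[0,0,-0.042,0.1716,0.0428,0.43,1]]]'

```text
time: 3.7
tool_pos: [0.4526, 0.3342, 0.1724]
tool_rot: [3.14, 0.005, -3.081]
contact_force: [-0.3, 0.9, -0.3]
opening: 0.0919
```

```bash
python3 - <<'E'
from h import *
c=np.radians(3.4)
rel([.4507,.3321,.083],[0,0,-1],[-np.cos(c),-np.sin(c),0])
E
```

```text
t=3.70 w [0.0012 0.0031 0.0009] t [ 0.0082 -0.007   0.2981] | rows 1.789835664318319
```

arm_command --motion '[[[0,0,0,0,0,0.14,1],[0,0,0,0,0,0.2,1],[0,0,0,0,0,0.29,1],[0,0,0,0,0,0.29,1],[0,0,0,0,0,0.29,1],[0,0,0,0,0,0.29,1]]]'

```text
time: 4.3
tool_pos: [0.4517, 0.3347, 0.0849]
tool_rot: [3.14, 0.004, -3.08]
contact_force: [-0.4, 0.2, 0.5]
opening: 0.0921
```

```bash
python3 - <<'E'
from h import *
c=np.radians(3.4)
rel([.4507,.3321,.083],[0,0,-1],[-np.cos(c),-np.sin(c),0])
E
```

```text
t=4.30 w [0.001  0.0023 0.0016] t [ 0.004  -0.0083  0.0064] | rows 0.06741379006301877
```

arm_command --motion '[[[0,0.002,0,0.004,-0.008,0.004,1],[0,0.002,0,0.004,-0.008,0.004,-1],[0,0.002,0,0.004,-0.008,0.004,-1],[0,0.002,0,0.004,-0.008,0.004,-1],[0,0.002,0,0.004,-0.008,0.004,-1],[0,0.002,0,0.004,-0.008,0.004,-1],[0,0.002,0,0.004,-0.008,0.004,-1],[0,0.002,0,0.004,-0.008,0.004,-1]]]' --grip_force 40

```text
time: 5.1
tool_pos: [0.449, 0.3316, 0.0814]
tool_rot: [-3.141, -0.003, -3.079]
contact_force: [-1.0, -0.0, 0.5]
opening: 0.0404
```

arm_command --motion '[[[0,0,0,0,0,0,-1],[0,0,0,0,0,0,-1],[0,0,0,0,0,0,-1],[0,0,0,0,0,0,-1]]]'

```text
time: 5.5
tool_pos: [0.4491, 0.3317, 0.0815]
tool_rot: [3.142, -0.003, -3.079]
contact_force: [1.0, 0.7, -0.3]
opening: 0.0135
```

arm_command --motion '[[[0,0,0,0,0,-0.1,-1],[0,0,0,0,0,-0.25,-1],[0,0,0,0,0,-0.4,-1],[0,0,0,0,0,-0.55,-1],[0,0,0,0,0,-0.65,-1],[0,0,0,0,0,-0.65,-1],[0,0,0,0,0,-0.65,-1]]]'

```text
time: 6.2
tool_pos: [0.4495, 0.3315, 0.2762]
tool_rot: [-3.141, -0.003, -3.079]
contact_force: [-0.4, -0.6, -2.8]
opening: 0.0137
```

```bash
python3 - <<'E'
from h import *
d=pics("wrist",3);d=pics("scene",3)
cv2.imwrite("pics/sc3.png",cv2.resize(d["image"][100:300,300:560,::-1],None,fx=3,fy=3))
E
```

```text
(no output)
```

View pics/wrist3.png

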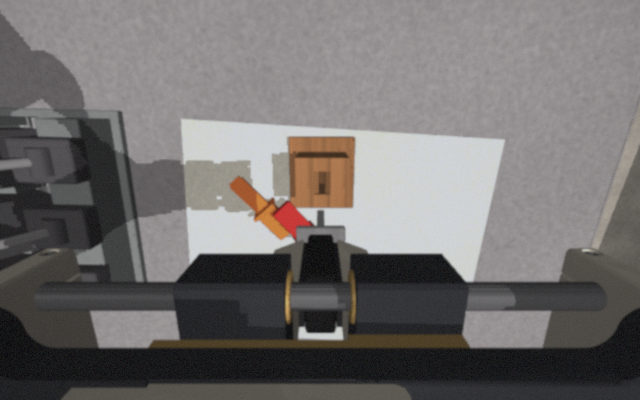

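View pics/sc3.png

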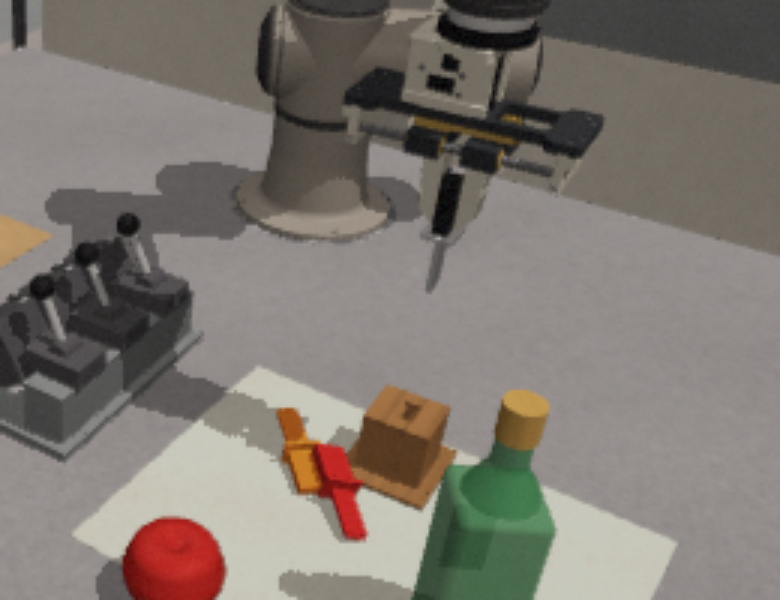

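```bash
cat >> h.py <<'E'
def intool(P):
    from cell import robot
    s=robot.observe();R=Ro.from_euler("xyz",s["tool_rot"]).as_matrix();return (P-s["tool_pos"])@R
E
python3 - <<'E'
from h import *
np.set_printoptions(precision=4,suppress=True)
d=np.load("/tmp/wrist3.npz");P=intool(cloud(d))*1000
for r in range(206,250,3): print(r,[tuple(P[r,c].astype(int)) for c in range(308,334,4)])
# guard points: z between 8 and 16
m=np.zeros((400,640),bool);m[205:300,280:370]=1
for lo,hi in((0,20),(20,40),(40,80)):
    k=m&(P[...,2]>lo)&(P[...,2]<hi)&(abs(P[...,0])<30)&(abs(P[...,1])<25);print(lo,hi,k.sum());
    if k.sum(): q=P[k];print(q.min(0),q.max(0),np.median(q,0))
im=cv2.resize(d["image"][195:345,270:370,::-1],None,fx=4,fy=4,interpolation=cv2.INTER_CUBIC);cv2.imwrite("pics/w3z.png",cv2.convertScaleAbs(im,alpha=1.6))
E
```

```text
206 [(np.int64(-32), np.int64(-15), np.int64(206)), (np.int64(-32), np.int64(-10), np.int64(205)), (np.int64(-32), np.int64(-5), np.int64(204)), (np.int64(-32), np.int64(-1), np.int64(205)), (np.int64(-32), np.int64(3), np.int64(204)), (np.int64(-32), np.int64(8), np.int64(205)), (np.int64(-32), np.int64(13), np.int64(205))]
209 [(np.int64(-57), np.int64(-18), np.int64(272)), (np.int64(-57), np.int64(-12), np.int64(273)), (np.int64(-57), np.int64(-6), np.int64(273)), (np.int64(-57), np.int64(-1), np.int64(274)), (np.int64(-57), np.int64(4), np.int64(271)), (np.int64(-57), np.int64(10), np.int64(272)), (np.int64(-57), np.int64(16), np.int64(273))]
212 [(np.int64(-62), np.int64(-18), np.int64(274)), (np.int64(-62), np.int64(-12), np.int64(274)), (np.int64(-62), np.int64(-6), np.int64(272)), (np.int64(8), np.int64(-1), np.int64(55)), (np.int64(-62), np.int64(4), np.int64(273)), (np.int64(-62), np.int64(10), np.int64(273)), (np.int64(-62), np.int64(16), np.int64(273))]
215 [(np.int64(-67), np.int64(-18), np.int64(274)), (np.int64(-67), np.int64(-12), np.int64(274)), (np.int64(-66), np.in
[... 3185 characters left out ...]
2), np.int64(1), np.int64(-12)), (np.int64(11), np.int64(3), np.int64(-10)), (np.int64(11), np.int64(5), np.int64(-10))]
248 [(np.int64(11), np.int64(-7), np.int64(-14)), (np.int64(13), np.int64(-4), np.int64(-16)), (np.int64(12), np.int64(-2), np.int64(-15)), (np.int64(12), np.int64(0), np.int64(-15)), (np.int64(13), np.int64(0), np.int64(-16)), (np.int64(12), np.int64(3), np.int64(-15)), (np.int64(12), np.int64(5), np.int64(-14))]
0 20 675
[  6.7239 -14.7813   0.0156] [16.137  13.2368 10.5086] [12.812  -0.433   6.0911]
20 40 41
[ 7.6828 -3.0193 29.7733] [ 8.6318  1.6895 39.7859] [ 8.2834 -0.9975 34.743 ]
40 80 70
[ 7.7025 -3.1596 40.0331] [ 8.6106  1.8097 62.318 ] [ 8.1312 -0.6619 49.544 ]
```

View pics/w3z.png

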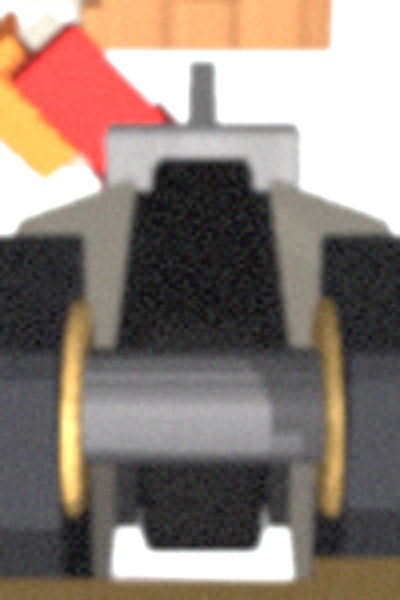

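```bash
python3 - <<'E'
from fit import *
p=np.array([.5219,-.0630,1.6108,-.001])
p=np.array([*(np.array([.5249,-.0602])-.003*np.array([np.cos(1.6108),np.sin(1.6108)])),1.6108,-.001]);print(p)
for n in("wrist1","top0"):
    d=np.load(f"/tmp/{n}.npz");P=cloud(d);P=P[d["z_map"]>0];L=ts(p,P)
    for j in(1,0,-1):
        q=L-[0,.08*j,.1];a=q[:,0]*.866+q[:,2]*.5;nn=-q[:,0]*.5+q[:,2]*.866
        m=(abs(q[:,1])<.0025)&(abs(a)<.02)&(nn<-.003)&(nn>-.09)
        print(n,j,m.sum(),"n pct",np.percentile(nn[m]*1000,[1,5,20,50]).round(1) if m.any() else "", "a range",(a[m]*1000).min().round(1),(a[m]*1000).max().round(1))
        k=np.argsort(nn[m])[:8];print(np.c_[a[m][k],q[m][k][:,1],nn[m][k]].round(4).tolist())
E
```

```text
[ 0.525  -0.0632  1.6108 -0.001 ]
wrist1 1 49 n pct [-30.6 -30.1 -28.5 -15.4] a range -14.8 -2.9
[[-0.0096, 0.0019, -0.0306], [-0.0069, 0.0025, -0.0305], [-0.0054, 0.0022, -0.0301], [-0.0029, 0.0017, -0.0301], [-0.0118, 0.0022, -0.03], [-0.004, 0.0018, -0.0298], [-0.0102, 0.0018, -0.0294], [-0.0127, 0.0023, -0.0293]]
wrist1 0 93 n pct [-54.6 -51.3 -43.2 -28. ] a range -15.0 -12.9
[[-0.0142, 0.0006, -0.0551], [-0.0141, -0.0019, -0.0546], [-0.0135, -0.0006, -0.0535], [-0.0146, 0.0007, -0.0533], [-0.0139, -0.0005, -0.0517], [-0.0134, 0.0019, -0.0511], [-0.0134, -0.0017, -0.0506], [-0.0142, 0.002, -0.0502]]
wrist1 -1 70 n pct [-21.5 -20.9 -20.  -19.4] a range -15.4 2.9
[[-0.0043, -0.0011, -0.0218], [-0.0004, -0.0017, -0.0214], [-0.0138, 0.0001, -0.0211], [-0.0113, -0.0019, -0.0209], [-0.0124, -0.0008, -0.0208], [0.0011, -0.0013, -0.0208], [-0.0123, 0.0004, -0.0207], [-0.0074, -0.0024, -0.0206]]
top0 1 13 n pct [-29.9 -28.9 -25.6  -5.8] a range -14.2 3.7
[[-0.0112, 0.001, -0.0302], [-0.013, 0.0011, -0.0281], [-0.0051, 0.0007, -0.026], [-0.0142, 0.0012, -0.025], [-0.0121, 0.0011, -0.0172], [-0.0101, 0.001, -0.0096], [-0.0045, -0.0019, -0.0058], [-0.0106, -0.0016, -0.0052]]
top0 0 19 n pct [-37.3 -36.4 -30.6 -15.3] a range -14.9 11.0
[[-0.0116, 0.0018, -0.0376], [-0.0109, -0.0009, -0.0362], [-0.0134, -0.0007, -0.0349], [-0.0132, 0.002, -0.0349], [-0.0149, 0.0025, -0.0277], [-0.0115, -0.0003, -0.0273], [-0.0105, 0.0025, -0.0261], [-0.0134, -0.0001, -0.0252]]
top0 -1 15 n pct [-18.3 -18.2 -17.7 -16.8] a range -13.9 8.2
[[-0.0078, -0.0017, -0.0184], [-0.0074, 0.0011, -0.0181], [-0.0041, -0.0015, -0.0177], [-0.0139, -0.0017, -0.0177], [-0.0104, -0.0016, -0.0173], [-0.0133, 0.0012, -0.0171], [0.003, -0.0014, -0.017], [-0.0099, 0.0012, -0.0168]]
```

```bash
cat >> h.py <<'E'
M0=np.array([.525,-.0632,.099]);psi=1.6108
ex=np.array([np.cos(psi),np.sin(psi),0]);ez=np.array([0,0,1.]);ey=np.cross(ez,ex)
mz=-.5*ex+.8660254*ez;mx=.8660254*ex+.5*ez
Rt=np.c_[mx,np.cross(-mz,mx),-mz]
TIP=np.array([-.0026,-.0007,.067])
def goto_tip(h,a=0,b=0,j=0,dz=0):
    M=M0+j*.08*ey
    p=M+mz*h+mx*a+ey*b+dz*ez-Rt@TIP
    print("TCP",p.round(4));rel(p,-mz,mx);return p
def tipstate():
    from cell import robot
    s=robot.observe();R=Ro.from_euler("xyz",s["tool_rot"]).as_matrix()
    t=s["tool_pos"]+R@TIP-M0
    print("t=%.2f tip in mouth mm: a %.1f b %.1f n %.1f"%(s["time"],*(1000*t@np.c_[mx,ey,mz])),"ang",Ro.from_matrix(R.T@Rt).as_rotvec().round(4),"F(mx,ey,mz)",(s["contact_force"]@np.c_[mx,ey,mz]).round(1),"tq",s["torque"].round(2))
E
python3 - <<'E'
from h import *
goto_tip(.10,dz=.05);goto_tip(.03)
E
```

```text
TCP [ 0.5289 -0.1444  0.2949]
t=6.30 w [-0.2689  0.2568  0.9874] t [-0.1674 -1.5988 -0.0664] | rows 11.054832084967588
TCP [ 0.5275 -0.1094  0.1843]
t=6.30 w [-0.2689  0.2568  0.9874] t [-0.1724 -1.4816  0.3022] | rows 11.054832084967588
```

arm_command --motion '[[[-0.17,0.16,0.62,-0.1,-1.0,-0.12,-1],[-0.17,0.16,0.62,-0.1,-1.0,-0.12,-1],[-0.17,0.16,0.62,-0.1,-1.0,-0.12,-1],[-0.17,0.16,0.62,-0.1,-1.0,-0.12,-1],[-0.17,0.16,0.62,-0.1,-1.0,-0.12,-1],[-0.17,0.16,0.62,-0.1,-1.0,-0.12,-1],[-0.17,0.16,0.62,-0.1,-1.0,-0.12,-1],[-0.17,0.16,0.62,-0.1,-1.0,-0.12,-1]]]'

```text
time: 7.1
tool_pos: [0.4982, 0.0316, 0.3102]
tool_rot: [3.031, -0.339, 2.23]
contact_force: [0.2, -0.1, -0.9]
opening: 0.0141
```

```bash
python3 - <<'E'
from h import *
goto_tip(.10,dz=.03)
E
```

```text
TCP [ 0.5289 -0.1444  0.2749]
t=7.10 w [-0.0969  0.0937  0.3639] t [-0.5354 -0.2696 -0.0942] | rows 4.066322864213178
```

arm_command --motion '[[[-0.097,0.094,0.364,-0.535,-0.27,-0.094,-1],[-0.097,0.094,0.364,-0.535,-0.27,-0.094,-1],[-0.097,0.094,0.364,-0.535,-0.27,-0.094,-1],[-0.097,0.094,0.364,-0.535,-0.27,-0.094,-1],[-0.097,0.094,0.364,-0.535,-0.27,-0.094,-1],[-0.097,0.094,0.364,-0.535,-0.27,-0.094,-1],[-0.097,0.094,0.364,-0.535,-0.27,-0.094,-1]]]'

```text
time: 7.8
tool_pos: [0.5303, -0.1396, 0.2775]
tool_rot: [3.136, -0.522, 1.625]
contact_force: [0.1, 0.0, -0.8]
opening: 0.0136
```

```bash
python3 - <<'E'
from h import *
pics("wrist",4)
tipstate();goto_tip(.03)
E
```

```text
t=7.85 tip in mouth mm: a 20.5 b -1.6 n 126.1 ang [-0.0008  0.0015  0.0126] F(mx,ey,mz) [-1.2 -0.1 -2. ] tq [-0.45 -0.13 -0.01]
TCP [ 0.5275 -0.1094  0.1843]
t=7.85 w [-0.0005  0.0009  0.008 ] t [-0.0681 -0.0061  0.3204] | rows 1.9655180530461742
```

View pics/wrist4.png

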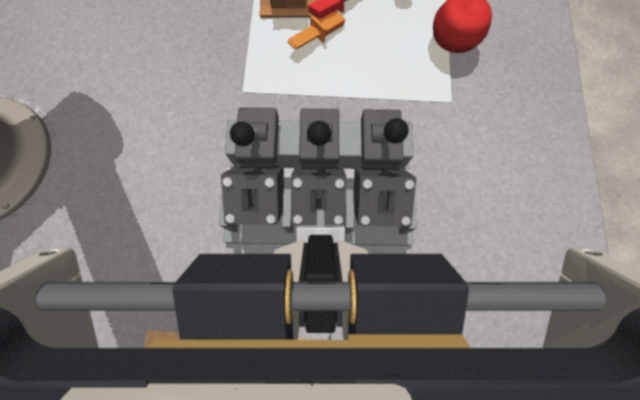

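```bash
python3 - <<'E'
from fit import *
d=np.load("/tmp/wrist4.npz");p=np.array([.525,-.0632,1.6108,-.001])
o=[]
for j in(1,0,-1):
    im=cv2.resize(rect(d,p,j,None,3),(270,270))
    for a,b in((30,32),(14,10),(14,4)): cv2.rectangle(im,(135-3*b,135-3*a),(135+3*b,135+3*a),(0,255,0),1)
    o.append(im)
cv2.imwrite("pics/rect4.png",np.hstack(o)[:,:800])
P=cloud(d);L=ts(p,P[d["z_map"]>0])
for j in(1,0,-1):
    q=L-[0,.08*j,.1];a=q[:,0]*.866+q[:,2]*.5;n=-q[:,0]*.5+q[:,2]*.866
    f=(abs(a)<.026)&(abs(q[:,1])<.028)&(abs(n)<.006)&(abs(q[:,1])>.012)
    b=(n<-.008)&(n>-.03)&(a>.02)&(abs(q[:,1])<.025)&(a<.045)
    e=(abs(a)<.02)&(abs(n)<.006)&(abs(q[:,1])<.04)
    s=(abs(q[:,1])<.003)&(abs(a)<.014)
    print(j,"n",np.median(n[f]),"ridge",np.median(a[b]) if b.any() else 0,"edges",np.percentile(q[e][:,1],[.5,99.5]),"slot n",np.percentile(n[s],[1,10,50]))
E
```

```text
1 n -6.02212341251634e-05 ridge 0.030247653872147902 edges [-0.0318  0.0319] slot n [-0.0315 -0.0308 -0.0266]
0 n 0.00012556949344499045 ridge 0.03009974642050748 edges [-0.0316  0.0321] slot n [-0.0656 -0.0632  0.2338]
-1 n 0.000245972028845192 ridge 0.03006515778233172 edges [-0.0314  0.0323] slot n [-0.0213 -0.0208 -0.0198]
```

View pics/rect4.png

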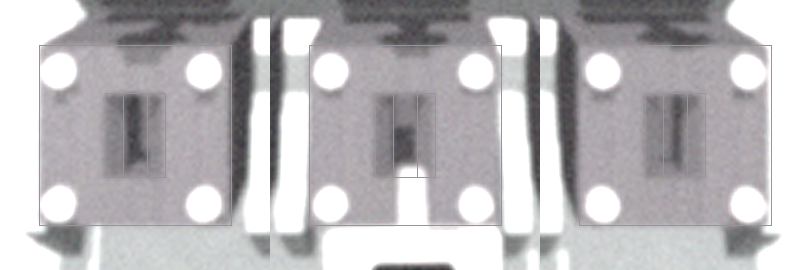

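arm_command --motion '[[[0,0,0.008,-0.068,-0.006,0.1,-1],[0,0,0.008,-0.068,-0.006,0.2,-1],[0,0,0.008,-0.068,-0.006,0.3,-1],[0,0,0.008,-0.068,-0.006,0.33,-1],[0,0,0.008,-0.068,-0.006,0.33,-1],[0,0,0.008,-0.068,-0.006,0.33,-1]]]'

```text
time: 8.45
tool_pos: [0.5282, -0.11, 0.1829]
tool_rot: [3.141, -0.521, 1.608]
contact_force: [0.1, 0.1, -1.5]
opening: 0.0137
```

```bash
python3 - <<'E'
from h import *
d=pics("wrist",5)
P=intool(cloud(d))*1000
m=np.zeros((400,640),bool);m[195:300,280:370]=1
for lo,hi in((-16,2),(20,40),(40,60)):
    k=m&(P[...,2]>lo)&(P[...,2]<hi)&(P[...,0]>0)&(P[...,0]<20)&(abs(P[...,1])<8);q=P[k];print(lo,hi,k.sum(),np.median(q,0) if len(q) else "")
    if len(q): print(q.min(0),q.max(0))
tipstate();goto_tip(.02)
cv2.imwrite("pics/w5z.png",cv2.resize(d["image"][130:260,220:420,::-1],None,fx=3.8,fy=3.8,interpolation=cv2.INTER_CUBIC))
E
```

```text
-16 2 394 [11.34757319  0.06704454 -7.30767037]
[  7.68372829  -7.99904071 -15.93341436] [12.09218368  7.87508374  1.97123681]
20 40 37 [ 7.32036776 -0.49137636 35.44039988]
[ 6.95970734 -2.47780517 30.99764397] [ 7.6957099   2.17410426 39.99124303]
40 60 66 [ 7.23488704 -0.50322262 48.78340453]
[ 6.81769429 -2.66493914 40.09010357] [ 7.98504685  2.30411006 59.81921654]
t=8.50 tip in mouth mm: a -1.8 b -0.9 n 29.4 ang [ 0.0029  0.0029 -0.0027] F(mx,ey,mz) [-0.4 -0.3 -0.9] tq [-0.44 -0.13 -0.01]
TCP [ 0.5273 -0.1044  0.1756]
t=8.50 w [ 0.0018  0.0019 -0.0017] t [ 0.0054 -0.0025  0.0314] | rows 0.19163575732044802
```

View pics/w5z.png

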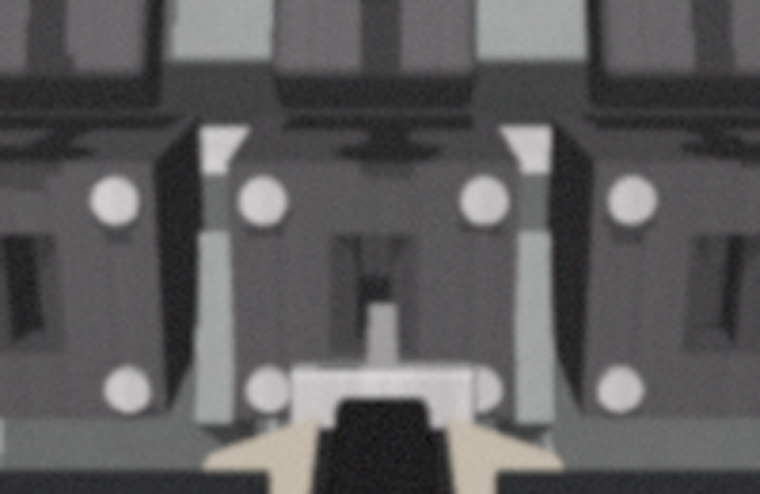

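arm_command --motion '[[[0.002,0.002,-0.002,0.007,-0.0055,0.03,-1],[0.002,0.002,-0.002,0.007,-0.0055,0.06,-1],[0.002,0.002,-0.002,0.007,-0.0055,0.08,-1],[0.002,0.002,-0.002,0.007,-0.0055,0.08,-1],[0.002,0.002,-0.002,0.007,-0.0055,0.08,-1]]]'

```text
time: 9.0
tool_pos: [0.5253, -0.0962, 0.1616]
tool_rot: [-3.138, -0.526, 1.609]
contact_force: [0.2, 0.4, -1.3]
opening: 0.0138
```

```bash
sed -i 's/^TIP=.*/TIP=np.array([-.0032,-.0004,.067])/' h.py; python3 - <<'E'
from h import *
d=pics("wrist",6)
tipstate();goto_tip(0)
cv2.imwrite("pics/w6z.png",cv2.resize(d["image"][130:260,220:420,::-1],None,fx=3.8,fy=3.8,interpolation=cv2.INTER_CUBIC))
E
```

```text
t=9.05 tip in mouth mm: a -0.3 b 1.5 n 3.9 ang [-0.0022 -0.0021 -0.0015] F(mx,ey,mz) [-0.8 -0.5 -1.3] tq [-0.48 -0.13  0.03]
TCP [ 0.5266 -0.0939  0.1586]
t=9.05 w [-0.0014 -0.0013 -0.001 ] t [0.0016 0.0045 0.0131] | rows 0.08349036585007345
```

View pics/w6z.png

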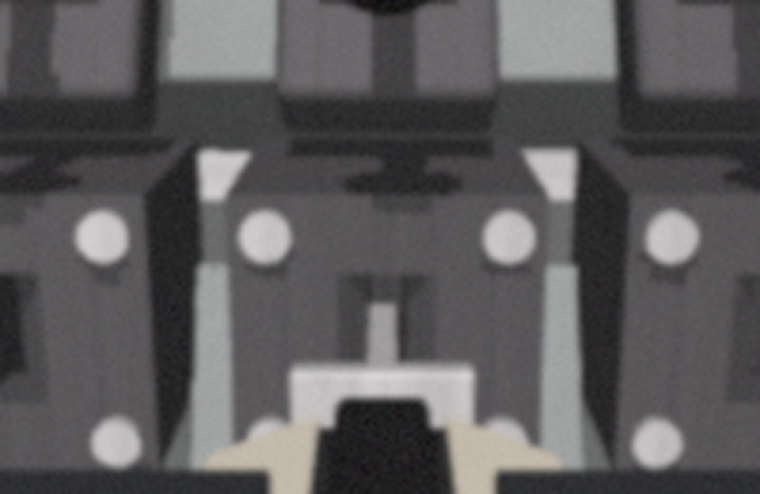

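arm_command --motion '[[[0,0,0,0,0.003,0.01,-1],[0,0,0,0,0.003,0.02,-1],[0,0,0,0,0.003,0.03,-1],[0,0,0,0,0.003,0.04,-1],[0,0,0,0,0.003,0.05,-1],[0,0,0,0,0.003,0.05,-1]]]'

```text
time: 9.65
tool_pos: [0.5256, -0.0883, 0.1483]
tool_rot: [-3.138, -0.526, 1.609]
contact_force: [0.3, 0.6, -1.9]
opening: 0.014
```

```bash
python3 - <<'E'
from h import *
tipstate()
E
```

```text
t=9.65 tip in mouth mm: a -0.1 b 1.0 n -11.7 ang [-0.003  -0.0027 -0.0018] F(mx,ey,mz) [-0.4 -0.4 -2. ] tq [-0.38 -0.07  0.07]
```

In the joint with no resistance; continue, feeling for the stop.

arm_command --motion '[[[0,0,0,0,0.001,0.02,-1],[0,0,0,0,0.002,0.04,-1],[0,0,0,0,0.002,0.06,-1],[0,0,0,0,0.002,0.08,-1],[0,0,0,0,0.002,0.09,-1],[0,0,0,0,0.002,0.09,-1]]]'

```text
time: 10.25
tool_pos: [0.5256, -0.0747, 0.125]
tool_rot: [-3.137, -0.526, 1.609]
contact_force: [0.4, 0.2, -1.9]
opening: 0.0137
```

```bash
python3 - <<'E'
from h import *
tipstate()
E
```

```text
t=10.25 tip in mouth mm: a -0.0 b 0.5 n -38.8 ang [-0.0032 -0.0027 -0.0017] F(mx,ey,mz) [-0.7 -0.4 -1.7] tq [-0.45 -0.08 -0.05]
```

arm_command --motion '[[[0,0,0,0,0,0.015,-1],[0,0,0,0,0,0.03,-1],[0,0,0,0,0,0.042,-1],[0,0,0,0,0,0.05,-1],[0,0,0,0,0,0.056,-1],[0,0,0,0,0,0.06,-1],[0,0,0,0,0,0.06,-1]]]'

```text
time: 10.95
tool_pos: [0.5254, -0.0665, 0.1106]
tool_rot: [-3.139, -0.525, 1.609]
contact_force: [-3.0, -1.8, 4.2]
opening: 0.014
```

```bash
python3 - <<'E'
from h import *
tipstate()
E
```

```text
t=10.95 tip in mouth mm: a -0.2 b 0.2 n -55.3 ang [-0.0019 -0.0017 -0.0012] F(mx,ey,mz) [0.6 3.1 4.5] tq [-0.29  0.24  0.22]
```

arm_command --motion '[[[0,0,0,0,0,0.004,-1],[0,0,0,0,0,0.008,-1],[0,0,0,0,0,0.008,-1],[0,0,0,0,0,0.008,-1]]]'

```text
time: 11.35
tool_pos: [0.5255, -0.0665, 0.1105]
tool_rot: [-3.141, -0.524, 1.61]
contact_force: [-8.3, -10.6, 19.3]
opening: 0.0137
```

```bash
python3 - <<'E'
from h import *
tipstate()
d=pics("scene",7);cv2.imwrite("pics/s7z.png",cv2.resize(d["image"][120:270,230:430,::-1],None,fx=3.8,fy=3.8,interpolation=cv2.INTER_CUBIC))
E
```

```text
t=11.35 tip in mouth mm: a -0.3 b 0.1 n -55.4 ang [-0.0005 -0.0004 -0.0003] F(mx,ey,mz) [ 0.7  8.7 21.8] tq [0.17 1.16 0.68]
```

View pics/s7z.png

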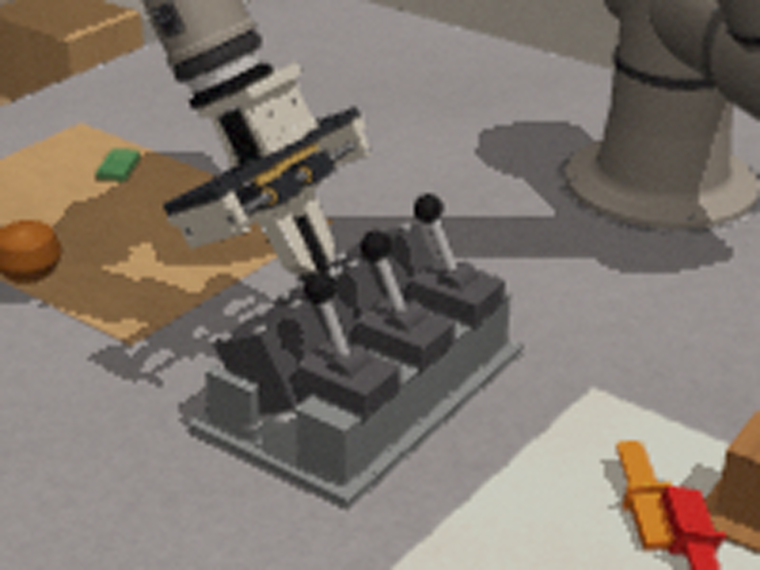

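arm_command --motion '[[[0,0,0,0,0,-0.009,-1],[0,0,0,0,0,-0.009,-0.4],[0,0,0,0,0,-0.009,-0.4],[0,0,0,0,0,-0.009,-0.4],[0,0,0,0,0,-0.009,-0.4],[0,0,0,0,0,-0.009,-0.4],[0,0,0,0,0,-0.009,-0.4]]]'

```text
time: 12.1
tool_pos: [0.5254, -0.0662, 0.11]
tool_rot: [-3.138, -0.526, 1.609]
contact_force: [-0.0, 0.2, -0.6]
opening: 0.028
```

arm_command --motion '[[[0,0,0,0,0,-0.05,-0.4],[0,0,0,0,0,-0.15,-0.4],[0,0,0,0,0,-0.28,-0.4],[0,0,0,0,0,-0.4,-0.4],[0,0,0,0,0,-0.5,-1],[0,0,0,0,0,-0.5,-1],[0,0,0,0,0,-0.5,-1]]]'

```text
time: 12.8
tool_pos: [0.5287, -0.1415, 0.2397]
tool_rot: [-3.139, -0.526, 1.609]
contact_force: [0.5, -0.1, -0.6]
opening: 0.0085
```

```bash
python3 - <<'E'
from fit import *
d=pics("wrist",8);p=np.array([.525,-.0632,1.6108,-.001])
P=cloud(d);L=ts(p,P[d["z_map"]>0]);q=L-[0,0,.1];a=q[:,0]*.866+q[:,2]*.5;n=-q[:,0]*.5+q[:,2]*.866
m=(n>.04)&(n<.07)&(abs(a)<.03)&(abs(q[:,1])<.03);print("handle top",np.median(n[m]),a[m].min(),a[m].max(),q[m][:,1].min(),q[m][:,1].max())
E
```

```text
handle top 0.05266796686806413 -0.016946046842112227 0.01243789111708181 -0.007993003303012463 0.006449290231997407
```

View pics/wrist8.png

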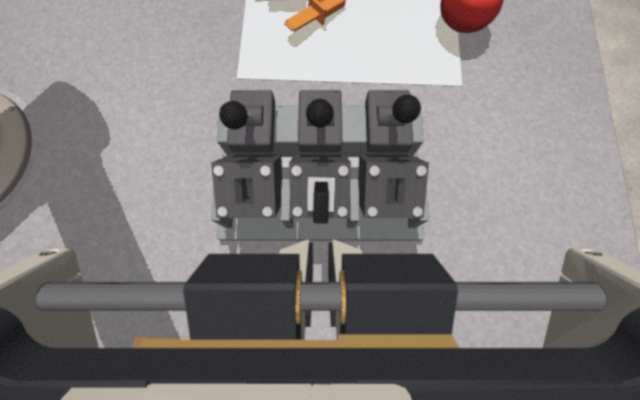

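```bash
cat >> h.py <<'E'
def lev(x,z,y=0):
    p=M0*[1,1,0]+ex*x+ey*y+ez*z;print(p.round(4));rel(p,-ez,ex)
E
python3 - <<'E'
from h import *
lev(.017,.23);lev(.017,.142)
E
```

```text
[ 0.5243 -0.0462  0.23  ]
t=12.85 w [-0.0025 -0.3353 -0.0008] t [ 0.2583 -0.0009  0.1848] | rows 3.5136158077413686
[ 0.5243 -0.0462  0.142 ]
t=12.85 w [-0.0025 -0.3353 -0.0008] t [1.108e-01 3.000e-04 4.383e-01] | rows 3.5136158077413686
```

arm_command --motion '[[[0,-0.335,0,0.258,0,0.185,-1],[0,-0.335,0,0.258,0,0.185,-1],[0,-0.335,0,0.258,0,0.185,-1],[0,-0.335,0,0.258,0,0.185,-1],[0,-0.335,0,0.258,0,0.185,-1],[0,-0.335,0,0.258,0,0.185,-1],[0,-0.335,0,0.258,0,0.185,-1]]]'

```text
time: 13.55
tool_pos: [0.5247, -0.0473, 0.2298]
tool_rot: [-3.137, -0.002, 1.609]
contact_force: [0.0, -0.9, 0.2]
opening: 0.0006
```

```bash
python3 - <<'E'
from h import *
pics("wrist",9)
lev(.017,.142)
E
```

```text
[ 0.5243 -0.0462  0.142 ]
t=13.60 w [-0.0027 -0.0007 -0.0013] t [ 4.500e-03 -1.000e-04  2.929e-01] | rows 1.7577508874921244
```

View pics/wrist9.png

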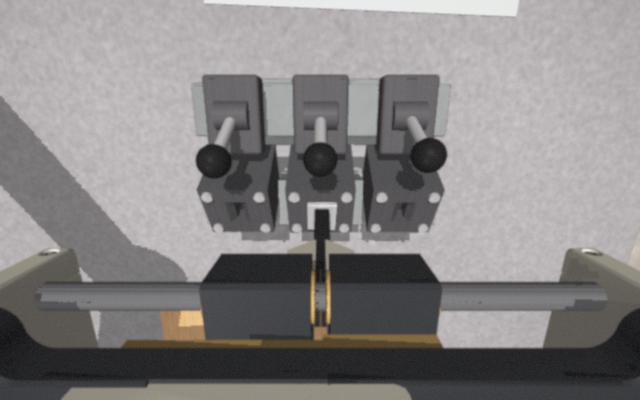

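arm_command --motion '[[[0,0,0,0.005,0,0.1,-1],[0,0,0,0.005,0,0.2,-1],[0,0,0,0.005,0,0.29,-1],[0,0,0,0.005,0,0.29,-1],[0,0,0,0.005,0,0.29,-1]]]'

```text
time: 14.1
tool_pos: [0.5248, -0.0462, 0.1438]
tool_rot: [-3.138, -0.0, 1.609]
contact_force: [0.4, -0.1, 0.2]
opening: 0.0005
```

```bash
python3 - <<'E'
from h import *
d=pics("scene",10);cv2.imwrite("pics/s10z.png",cv2.resize(d["image"][120:270,230:430,::-1],None,fx=3.8,fy=3.8,interpolation=cv2.INTER_CUBIC))
lev(.095,.142)
E
```

```text
[0.5212 0.0317 0.142 ]
t=14.15 w [-0.0009  0.0003 -0.001 ] t [ 0.2598 -0.0041  0.0089] | rows 1.5597298634129764
```

View pics/s10z.png

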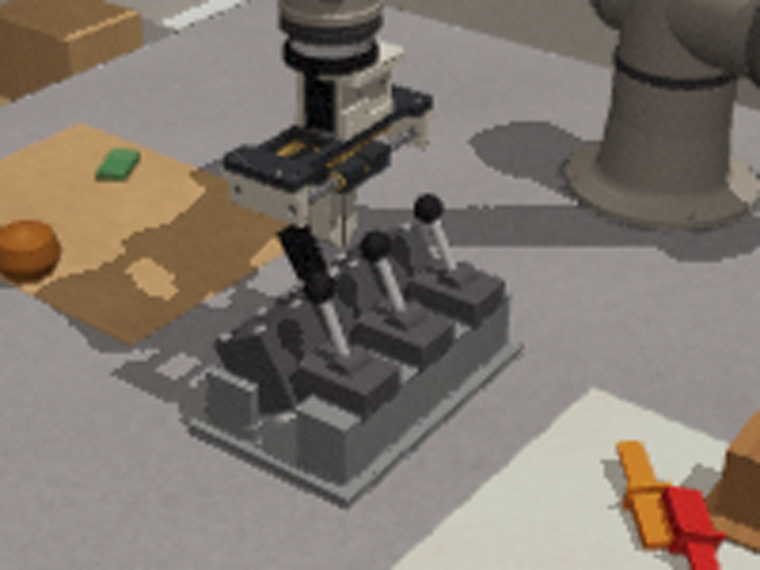

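arm_command --motion '[[[0,0,0,0.04,-0.001,0,-1],[0,0,0,0.08,-0.002,0,-1],[0,0,0,0.12,-0.003,0,-1],[0,0,0,0.16,-0.003,0,-1],[0,0,0,0.2,-0.003,0,-1],[0,0,0,0.23,-0.003,0,-1],[0,0,0,0.25,-0.004,0,-1],[0,0,0,0.25,-0.004,0,-1]]]'

```text
time: 14.95
tool_pos: [0.5202, 0.0307, 0.1434]
tool_rot: [-3.138, -0.0, 1.612]
contact_force: [0.1, -0.3, -1.1]
opening: 0.0001
```

```bash
python3 - <<'E'
from fit import *
d=pics("top",11);d=pics("scene",11);cv2.imwrite("pics/s11z.png",cv2.resize(d["image"][120:270,230:430,::-1],None,fx=3.8,fy=3.8,interpolation=cv2.INTER_CUBIC))
lev(.1,.142)
E
```

```text
[0.521  0.0367 0.142 ]
t=15.05 w [-0.0021  0.0002  0.    ] t [0.023  0.0031 0.0049] | rows 0.14249240013831863
```

View pics/s11z.png

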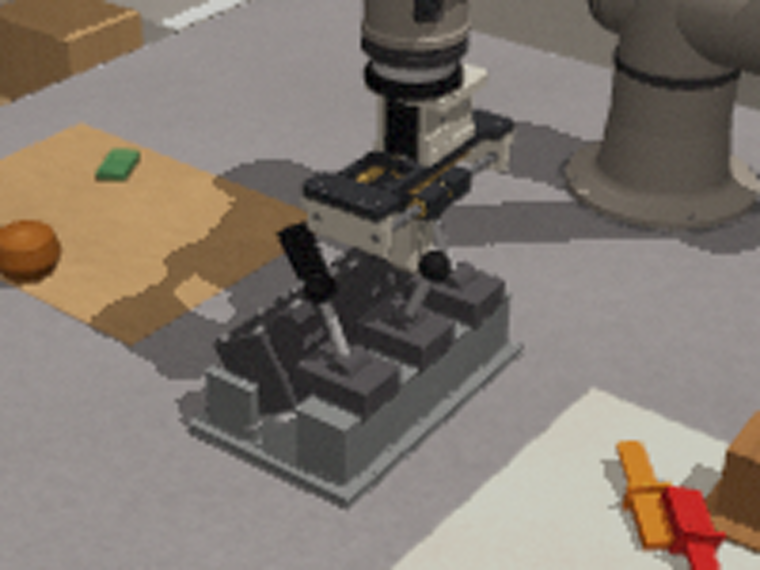

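arm_command --motion '[[[0,0,0,0.01,0,0,-1],[0,0,0,0.02,0,0,-1],[0,0,0,0.026,0,0,-1],[0,0,0,0.026,0,0,-1]]]'

```text
time: 15.45
tool_pos: [0.5202, 0.0375, 0.1436]
tool_rot: [-3.139, 0.0, 1.611]
contact_force: [0.0, -0.4, -1.3]
opening: 0.0004
```

arm_command --motion '[[[0,0,0,0.006,0,0,-1],[0,0,0,0.012,0,0,-1],[0,0,0,0.016,0,0,-1],[0,0,0,0.016,0,0,-1]]]'

```text
time: 15.85
tool_pos: [0.5202, 0.0389, 0.1436]
tool_rot: [-3.139, 0.006, 1.611]
contact_force: [-0.9, -15.4, -0.8]
opening: 0.0005
```

arm_command --motion '[[[0,0,0,-0.04,0,0,-1],[0,0,0,-0.08,0,-0.05,-1],[0,0,0,-0.1,0,-0.2,-1],[0,0,0,-0.1,0,-0.35,-1],[0,0,0,-0.25,0,-0.5,-1],[0,0,0,-0.45,0,-0.6,-1],[0,0,0,-0.5,0,-0.6,-1],[0,0,0,-0.5,0,-0.6,-1]]]'

```text
time: 16.65
tool_pos: [0.5272, -0.112, 0.3259]
tool_rot: [3.14, 0.003, 1.606]
contact_force: [-0.2, -0.0, 0.0]
opening: 0.0003
```

```bash
python3 - <<'E'
from fit import *
p=np.array([.525,-.0632,1.6108,-.001])
dw=pics("wrist",12);d=pics("scene",12);dt=pics("top",12)
cv2.imwrite("pics/s12z.png",cv2.resize(d["image"][120:320,230:530,::-1],None,fx=2.6,fy=2.6,interpolation=cv2.INTER_CUBIC))
for n,D in(("wrist",dw),("scene",d),("top",dt)):
    P=cloud(D);L=ts(p,P[D["z_map"]>0])
    q=L-[0,0,.1];a=q[:,0]*.866+q[:,2]*.5;nn=-q[:,0]*.5+q[:,2]*.866
    m=(nn>.04)&(nn<.07)&(abs(a)<.03)&(abs(q[:,1])<.02)
    if m.any(): print(n,"handle top n",np.median(nn[m]),a[m].min(),a[m].max())
    for j in(1,0,-1):
        k=L[(abs(L[:,1]-.08*j)<.015)&(L[:,2]>.145)&(L[:,2]<.175)&(L[:,0]>.03)&(L[:,0]<.15)]
        if len(k)>10:
            f=least_squares(lambda c:np.linalg.norm(k-c,axis=1)-.013,k.mean(0)-[0,0,.008],loss="soft_l1",f_scale=.002).x
            print(n,j,"knob",f,"angle",.5+np.arctan2(f[0]-.09-.002,f[2]-.092),len(k))
E
```

```text
wrist handle top n 0.05258588314534014 -0.01763383378096861 0.013143523046071146
wrist 1 knob [0.0576 0.0801 0.1537] angle -0.008453686216624456 602
wrist 0 knob [0.1238 0.0001 0.1532] angle 0.9783395007472988 458
wrist -1 knob [ 0.0624 -0.0798  0.1562] angle 0.06743510380480894 621
scene handle top n 0.047404263536334285 -0.015023794722345468 0.0150987964188319
scene 1 knob [0.0583 0.0782 0.1532] angle -0.002639618836625557 47
scene 0 knob [ 0.1255 -0.0018  0.1527] angle 1.003925933110797 58
scene -1 knob [ 0.0639 -0.0814  0.1558] angle 0.0855011630807061 59
top handle top n 0.04707190943970094 0.010085525854385099 0.016870831833034408
top 1 knob [0.0577 0.0828 0.1565] angle 0.01141159165442307 84
top 0 knob [0.124  0.0023 0.1559] angle 0.9641675535688448 81
top -1 knob [ 0.0629 -0.0775  0.1589] angle 0.0890998410695511 82
```

View pics/s12z.png

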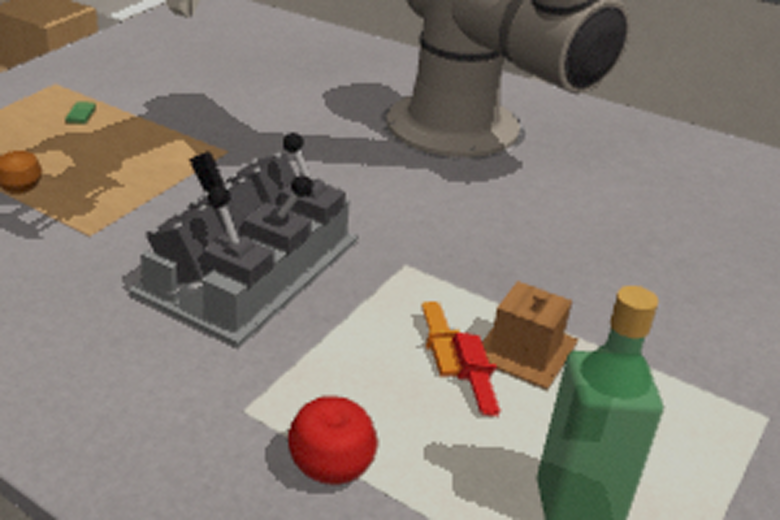

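View pics/wrist12.png

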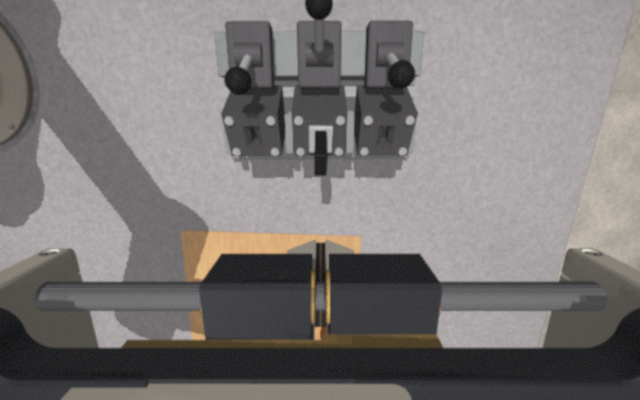

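```bash
python3 - <<'E'
from cell import robot
print(robot.observe()["time"],robot.hand_in())
E
```

```text
the job is handed in; nothing more can be done
16.8 None
```

The spacer blade is released fully home in the middle mould's joint and that mould's lever is over. I handed the job in at 16.8 s, and the simulator gave no verdict.

- **Finding the open joint:** I did not feel all three moulds with the blade. The wrist camera's depth readings already showed about 31 mm for the near joint, 64 mm for the middle and 21 mm for the far. So I tried only the middle one: the blade slid past 32 mm without resistance and stopped at about 55 mm with 22 N, the guard on the mould.
- **Blade, last check:** the wrist camera puts the handle top 52.6 mm above the sloping face, against 53 mm when the guard is seated. The scene and top cameras read about 47 mm, but they see little of the handle, so I relied on the wrist view.
- **Levers, last check:** the middle lever reads 0.96 to 1.00 rad across the three cameras, having met its stop at about 15 N. The near lever reads about 0 and the far lever 0.07 to 0.09 rad, both under the 0.3 limit.
- **Bystanders:** the bottle and apple were standing in the last picture, and the amber looked in place. I did not measure their displacement.
- **Decoys:** the orange and red decoys tipped over before I came near them. I did not touch them.
- **Correction on the way:** my first fit of the stand was about 3.5 mm off along the slope. I corrected it from the slot and bolt positions before inserting the blade.

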